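# Light the ring under the potjie

### The job

Light the gas ring that the potjie stands on: push that ring's knob straight in against its spring, turn it anticlockwise past the safety stop to full flame (a quarter turn from off), and let it spring back up. Each knob works the ring on its own side; leave the other knob off and do not shift the potjie.

Things in the scene. Friction and masses are not known exactly. Their poses are not given: they have to be found in the camera images.
- hob: steel two-ring gas cooker, fixed, 360 mm deep (x), 600 wide (y), deck 50 high; origin: centre of its underside; knobs near its -x edge, +y is its left. Ring centres at x 70, y 190 (left) and -190 mm (right), pan supports 80 high; knob axes at x -120, y 65 (left) and -65 mm (right). Tongs lie on the deck between the rings.
- left_grip (a point): black push-and-turn knob on the left (+y) of the cooker: a disc 42 mm across, 4 mm thick, carrying a grip bar 42 long, 14 wide, 30 mm tall. Point: the bar's centre on the vertical turning axis, 15 mm above the disc's upper face and 29 mm above the deck while sprung up; x along the bar, y across it (the way to pinch), z up. Works the ring on its own side.
- right_grip (a point): black push-and-turn knob on the right (-y) of the cooker: a disc 42 mm across, 4 mm thick, carrying a grip bar 42 long, 14 wide, 30 mm tall. Point: the bar's centre on the vertical turning axis, 15 mm above the disc's upper face and 29 mm above the deck while sprung up; x along the bar, y across it (the way to pinch), z up. Works the ring on its own side.
- left_knob (a joint): Left knob, rad: 0 off (bar along the cooker's x), grows anticlockwise seen from above, 1.57 full flame, 2.6 end. Sprung up, it meets a safety stop at about 0.15; pushed down 5 to 8 mm (8 = full travel; spring 3 N rising to 6.5 N) it turns past, clear of the stop beyond 0.8. Turning takes 0.05 N m; let go, it springs up and keeps its angle.
- right_knob (a joint): Right knob, rad: 0 off (bar along the cooker's x), grows anticlockwise seen from above, 1.57 full flame, 2.6 end. Sprung up, it meets a safety stop at about 0.15; pushed down 5 to 8 mm (8 = full travel; spring 3 N rising to 6.5 N) it turns past, clear of the stop beyond 0.8. Turning takes 0.05 N m; let go, it springs up and keeps its angle.
- potjie_mid (a point): potjie: round-bellied black cast-iron pot with flat foot, lid with a knob and two small ears, 156 mm across, 128 tall; point: its centre, half-way up. It stands on one of the rings (its y in the cooker's frame is positive on the left one); a taller tapered kettle with spout and hoop handle, about 175 mm tall, stands on the other.
Things that resemble listed ones, but are neither listed nor needed, are in the scene too. What is shaped like the part that bears potjie_mid but purple is not meant.

How it is judged:
By the outcome, as a careful person would: the job done as asked, in the order asked, and still so for the second after the job is handed in, with the robot touching nothing.
It also fails if it takes over 38 s, if anything falls off the work surface, if the arm or the gripper's body presses on something with over 40 N, if the wrist force passes 120 N, or if a joint passes its speed limit or range.

### The arm

A 6-joint arm with a two-finger parallel gripper is mounted at the origin on the work surface. World frame = base frame: x ahead of the robot, y to its left, z up, the work surface at z = 0. Lengths are in m, angles in rad, forces in N, time in s.
With the tool pointing down it reaches from about 0.275 to 0.975 m from the base axis. Payload 8.4 kg.
Tool frame: the origin (TCP) lies between the finger pads; the fingertips stand 25 mm ahead of it and the grasp point (between the pads) lies 6 mm ahead of it; z points along the fingers, y is the line along which they close (so a half turn about z gives the same grasp; the last joint's range is limited). The gripper opens to 92 mm and grips with 3 to 60 N. Pads are 20 mm wide; open, the fingers measure 128 mm over their backs; the gripper's body (75 mm by 189 mm) begins 69 mm behind the grasp point.
Start: joints at [1.109, 0.353, 1.633, -0, 1.155, -0.002], TCP at [0.277, 0.56, 0.209] pointing down, gripper open.
Joint ranges: [-2.63, 2.63], [-0.92, 2.1], [0.06, 2.66], [-1.3, 4.44], [0, 2.69], [-3.02, 3.02]. Speed limits (rad/s): [2.22, 2.22, 2.79, 3.14, 3.14, 3.14].

### API

Orientations are given as [roll, pitch, yaw] about the fixed x, y, z axes, in that order (R = Rz(yaw) Ry(pitch) Rx(roll)).
In Python, from station import arm gives the robot as it stands.
- The arm moves only by the tool step_arm, never from a script. Its argument "moves" is a list that holds one entry, the list of rows, each a list of 6 numbers: the shift along the tool's x, y, z normalised to -1 to 1, where 1 is 0.25 m, then the turn, a rotation vector about the tool's x, y, z normalised to -1 to 1, where 1 is 90 degrees. In form: [[[tx, ty, tz, wx, wy, wz], ...]]. A call has exactly 5 rows; each row shifts and turns the commanded pose from where the row before left it, along the tool's axes as they then stand; what a row does not reach is not made up. A row lasts 1/10 s, in which the tool goes at most 50 mm and 8.59 degrees, less where a joint would pass 70% of its speed; a pose out of reach is approached as far as the arm can. A call with a number of a shift or a turn outside -1 to 1 is refused whole. A call with a gripper value outside its range is refused whole. "grip" is the closure in counts, from 0 (fully open) to 255 (shut), set as the call begins (left out, the last holds). The fingers move at their own pace and stop on an object; "squeeze" is the grip in N (left out, the last holds). Time passes only in rows, so rows that do not move let the fingers close, or fill a call up. It gives the time, the measured TCP pose, the force, the opening and the grip force at its end, in the units of the state.
- arm.get_state(): the state, without advancing time (a new reading comes with each control period).
- arm.grab_frame(name): name is "side" or "top"; returns the picture (480x640x3 uint8, blue, green, red); there is no depth.
- arm.camera_model(name): a dict with "vfov" (degrees; the focal length in pixels is half the picture's height over the tangent of half this angle, whatever the lens; pixels are square), "cx", "cy" (the principal point, pixels), "dist" ([k1, k2, p1, p2, k3] as OpenCV has them; the pictures are not rectified), "rvec" (rotation vector, rad) and "tvec" (3), from world to camera coordinates, as OpenCV has them. Camera axes: x right, y down, z forward; pixel columns grow to the right and rows downward; lengths in m; the calibration is good to about 2 mm. A picture is of the moment at which its call begins. camera_model takes no time and is no camera call.
- arm.finish_job(): hands the job in; it is judged then, once.
The state is a dict: "time_s": time; "joint_pos": joint angles; "joint_velocities": joint speeds; "joint_torque": joint torques, N m; "ee_pos": TCP position; "tool_rot": TCP orientation; "contact_force": force on the tool from outside, world axes, zero at the start; "ft_torque": the same for the moment, N m; "width": finger opening in m; "finger_force": force on a finger pad.
Only numpy, scipy, OpenCV 4.12 (cv2) and the standard library are available. Lean on these libraries where they do the work, as an engineer would, in place of code of your own. Each camera call takes 0.05 s, during which the arm holds its last target. There are 200 camera calls.

## Working session

There is one attempt and no reset: what is moved stays moved. The work goes in short steps, Python scripts to look and compute and a tool call to move; the robot and the scene stay as the last step left them, time stands still between calls to the robot, and variables do not carry over. Pictures are saved under pics/ and viewed, at most 10 in all, crops included, and the job is handed in when it is done.

Besides the shell and the picture viewer there is one more tool, called after "Call:" as name([rows], argument=value, ...), one row to a line, values as JSON. step_arm: Moves the arm, as the interface text tells. Scaled input: -1 to 1 covers 0.25 m each way for a shift and 90 degrees each way for a turn. Its arguments: {"type":"object","properties":{"moves":{"type":"array","items":{"type":"array","items":{"type":"array","items":{"type":"number"}}}},"grip":{"type":"number"},"squeeze":{"type":"number"}},"required":["moves"]}

```bash
mkdir -p pics
python3 - <<'E'
from station import arm
import cv2
for n in("top","side"):
    cv2.imwrite(f"pics/{n}0.png",arm.grab_frame(n)); print(arm.camera_model(n))
print(arm.get_state())
E
```

```text
{'vfov': 42.960495551507805, 'cx': 313.33466668684406, 'cy': 242.61473399806076, 'dist': array([-0.17493986,  0.        ,  0.        ,  0.        ,  0.        ]), 'rvec': array([ 2.19212268, -2.18550519,  0.10169636]), 'tvec': array([0.05051895, 0.46172137, 1.24493871])}
{'vfov': 46.31494341192409, 'cx': 314.11914163703284, 'cy': 237.42442506712385, 'dist': array([-0.0723615,  0.       ,  0.       ,  0.       ,  0.       ]), 'rvec': array([ 2.08894561, -0.91774194,  0.43931159]), 'tvec': array([-0.26041587,  0.32452988,  0.96871372])}
{'time_s': 0.1, 'joint_pos': array([ 1.10856195e+00,  3.53588724e-01,  1.63406503e+00,  1.41213158e-05,
        1.15521484e+00, -2.40816826e-03]), 'joint_velocities': array([-0.00070591,  0.00033436, -0.00163479, -0.00028688, -0.00118317,
       -0.00010359]), 'joint_torque': array([ 5.22245718e-04, -5.94906485e+01, -3.34932411e+01,  6.98610465e-02,
        1.82534067e-02,  5.55648541e-06]), 'ee_pos': array([0.27716333, 0.55966489, 0.20833038]), 'tool_rot': array([-3.14031675e+00, -1.59846822e-05,  2.68176073e+00]), 'contact_force': array([ 0.78467515, -0.0393651 ,  0.03862765]), 'ft_torque': array([-0.05444256,  0.02958956, -0.00930959]), 'finger_force': 0.0, 'width': 0.09170212956998834}
```

View pics/top0.png

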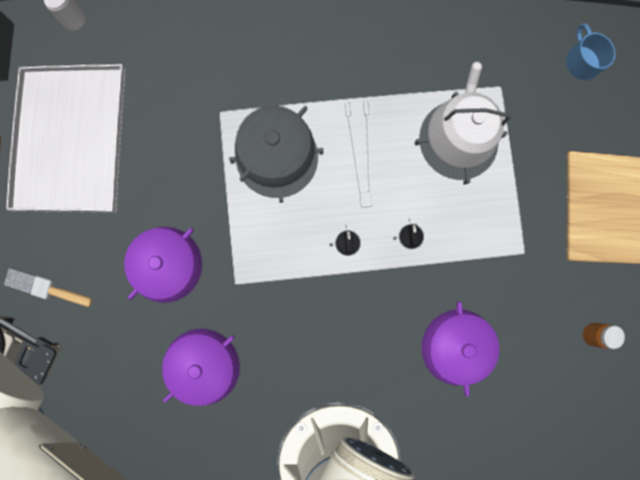

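View pics/side0.png

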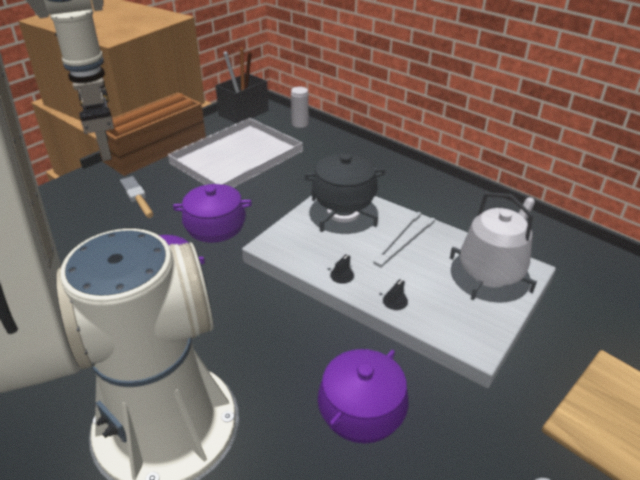

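The potjie stands on the left ring, centre about (273,143) in the top view, with +y to the image's left. The left knob is at about (348,243), and the kettle is on the right ring. The deck's corners are near (220,112), (501,87), (524,254) and (235,284).

```bash
cat > h.py <<'E'
import cv2,numpy as np
from station import arm
def ray(n,px,z):
    m=arm.camera_model(n); f=240/np.tan(np.radians(m['vfov']/2))
    K=np.array([[f,0,m['cx']],[0,f,m['cy']],[0,0,1]])
    u=cv2.undistortPoints(np.array(px,float).reshape(-1,1,2),K,m['dist'])[:,0]
    R=cv2.Rodrigues(m['rvec'])[0]; c=-R.T@m['tvec']
    d=np.c_[u,np.ones(len(u))]@R
    return c+d*((z-c[2])/d[:,2])[:,None]
E
python3 - <<'E'
from h import *
im=cv2.imread('pics/top0.png'); g=im.min(2)
m=((g>120)&(im.max(2)-g<40)).astype(np.uint8)
m=cv2.morphologyEx(m,cv2.MORPH_CLOSE,np.ones((5,5)))
m[:,:205]=0;m[:,545:]=0;m[300:]=0;m[:80]=0
c=max(cv2.findContours(m,0,2)[0],key=cv2.contourArea)
h=cv2.convexHull(c)[:,0]
# fit lines to near and lateral edges, using undistorted world points
W=ray('top',c[:,0],.05)[:,:2]
r=cv2.minAreaRect(W.astype(np.float32)); print(r)
h=cv2.approxPolyDP(cv2.convexHull(c),8,True)[:,0]; print(h.tolist(), ray('top',h,.05).round(4).tolist())
d=(g<70).astype(np.uint8)
for x0,x1 in((325,372),(390,435)):
    s=d[222:262,x0:x1]; n,l,st,ce=cv2.connectedComponentsWithStats(s); k=1+st[1:,4].argmax()
    p=ce[k]+[x0,222]; print(st[k],p,ray('top',[p],.062),ray('top',[p],.094))
cv2.imwrite('pics/k.png',np.hstack([cv2.resize(im[215:265,320:440],None,fx=6,fy=6,interpolation=2)]))
E
```

```text
((0.5933670997619629, -0.06688785552978516), (0.37886977195739746, 0.6018312573432922), 6.153448581695557)
[[501, 87], [524, 253], [234, 283], [221, 111], [468, 80]] [[0.7933, -0.347, 0.05], [0.439, -0.3838, 0.05], [0.377, 0.2117, 0.05], [0.732, 0.2445, 0.05], [0.8063, -0.275, 0.05]]
[ 11  10  23  23 375] [347.29866667 243.464     ] [[ 0.45664235 -0.01535102  0.062     ]] [[ 0.45418242 -0.01308394  0.094     ]]
[ 10   3  23  23 375] [410.744 236.776] [[ 0.4705951  -0.14345729  0.062     ]] [[ 0.46776744 -0.13781392  0.094     ]]
```

View pics/k.png

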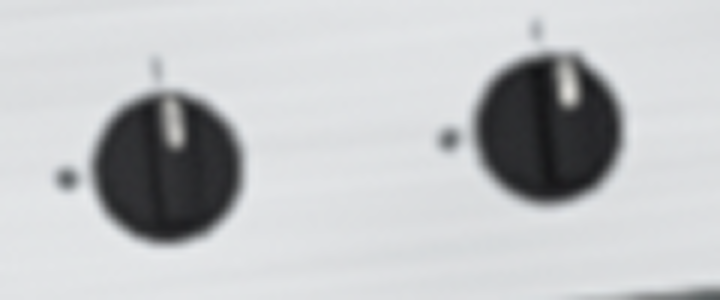

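The crop shows both knobs off, with their bars pointing along the cooker's x and the left knob's disc centred at about (347,243) in the full picture. I estimate the hob yaw at 0.104 and the left knob at (0.458, -0.016). Next I move above it.

Call:
step_arm([
  [[-0.11,-0.116,0,0,0,0],[-0.11,-0.116,0,0,0,0],[-0.11,-0.116,0,0,0,0],[-0.11,-0.116,0,0,0,0],[-0.11,-0.116,0,0,0,0]],
], grip=0)

```text
time_s: 0.6
ee_pos: [0.3362, 0.3675, 0.2087]
tool_rot: [-3.141, -0.0, 2.682]
contact_force: [0.6, -0.3, 0.5]
width: 0.0917
finger_force: 0.0
```

Call:
step_arm([
  [[-0.11,-0.116,0,0,0,0],[-0.11,-0.116,0,0,0,0],[-0.11,-0.116,0,0,0,0],[-0.11,-0.116,0,0,0,0],[-0.11,-0.116,0,0,0,0]],
])

```text
time_s: 1.1
ee_pos: [0.3951, 0.1766, 0.2089]
tool_rot: [-3.142, -0.0, 2.682]
contact_force: [1.3, -0.0, -0.5]
width: 0.0919
finger_force: 0.0
```

Call:
step_arm([
  [[-0.11,-0.116,0,0,0,0],[-0.11,-0.116,0,0,0,0],[-0.11,-0.116,0,0,0,0],[-0.11,-0.116,0,0,0,0],[-0.11,-0.116,0,0,0,0]],
])

```text
time_s: 1.6
ee_pos: [0.454, -0.0145, 0.209]
tool_rot: [3.142, -0.0, 2.682]
contact_force: [0.7, 0.2, -0.3]
width: 0.092
finger_force: 0.0
```

Call:
step_arm([
  [[0,0,0,0,0,0.091],[0,0,0,0,0,0.091],[0,0,0,0,0,0.091],[0,0,0,0,0,0.091],[0,0,0,0,0,0.091]],
])

```text
time_s: 2.1
ee_pos: [0.4537, -0.0129, 0.2087]
tool_rot: [-3.141, -0.0, 1.961]
contact_force: [-0.5, 0.2, -0.4]
width: 0.0917
finger_force: 0.0
```

Call:
step_arm([
  [[0,0,0,0,0,0.091],[0,0,0,0,0,0.091],[0,0,0,0,0,0.091],[0,0,0,0,0,0.091],[0,0,0,0,0,0.091]],
])

```text
time_s: 2.6
ee_pos: [0.4537, -0.0128, 0.2087]
tool_rot: [-3.141, 0.0, 1.246]
contact_force: [-0.0, -0.3, -0.0]
width: 0.0918
finger_force: 0.0
```

Call:
step_arm([
  [[0,0,0,0,0,0.091],[0,0,0,0,0,0.091],[0,0,0,0,0,0.091],[0,0,0,0,0,0.091],[0,0,0,0,0,0.091]],
])

```text
time_s: 3.1
ee_pos: [0.4537, -0.0128, 0.2088]
tool_rot: [-3.141, 0.0, 0.532]
contact_force: [-0.0, 0.3, -0.4]
width: 0.0918
finger_force: 0.0
```

Call:
step_arm([
  [[0,0,0,0,0,0.091],[0,0,0,0,0,0.091],[0,0,0,0,0,0.091],[0,0,0,0,0,0],[0,0,0,0,0,0]],
])

```text
time_s: 3.6
ee_pos: [0.4538, -0.0128, 0.2088]
tool_rot: [-3.142, 0.0, 0.113]
contact_force: [0.2, -1.2, -0.1]
width: 0.092
finger_force: 0.0
```

Call:
step_arm([
  [[0.015,0.015,0,0,0,0.006],[0,0,0.11,0,0,0],[0,0,0.11,0,0,0],[0,0,0.11,0,0,0],[0,0,0,0,0,0]],
])

```text
time_s: 4.1
ee_pos: [0.4559, -0.0162, 0.1238]
tool_rot: [-3.141, 0.006, 0.101]
contact_force: [-0.7, -0.6, 0.1]
width: 0.0918
finger_force: 0.0
```

Run:
```python
from h import *
im=arm.grab_frame('side'); cv2.imwrite('pics/s1.png',cv2.resize(im[170:330,260:470],None,fx=3.5,fy=3.5,interpolation=2))
s=arm.get_state();print(s['ee_pos'],s['tool_rot'],s['joint_pos'])
```

```text
[ 0.45709397 -0.01620636  0.12550217] [-3.14114438  0.003409    0.10066514] [-3.86962747e-02  2.03439255e-01  2.05772962e+00 -3.83062116e-05
  8.83861999e-01  1.43146002e+00]
```

View pics/s1.png

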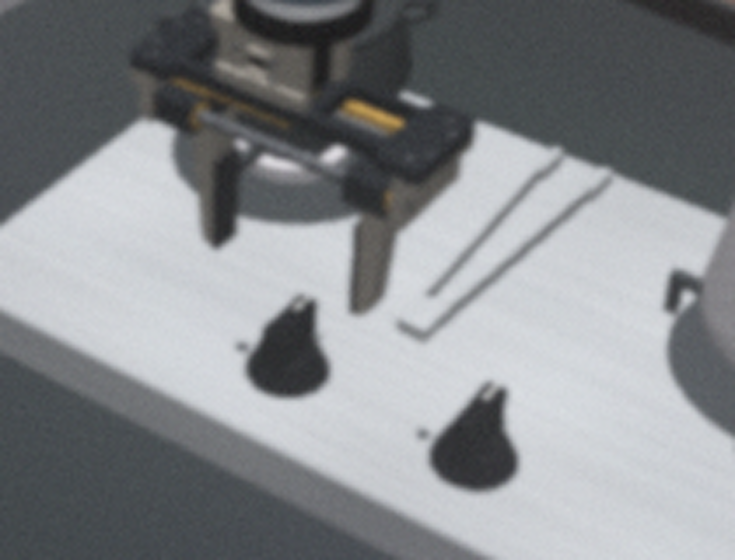

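The open fingers straddle the knob. Their tips are at about crop (217,243) and (365,310), and the bar top at (293,310) lies midway between them. I go down and close gently.

Call:
step_arm([
  [[0,0,0.033,0,0,0],[0,0,0.033,0,0,0],[0,0,0.033,0,0,0],[0,0,0.033,0,0,0],[0,0,0,0,0,0]],
])

```text
time_s: 4.65
ee_pos: [0.4574, -0.0161, 0.0925]
tool_rot: [-3.141, 0.002, 0.1]
contact_force: [1.1, -0.1, -0.1]
width: 0.0918
finger_force: 0.0
```

Call:
step_arm([
  [[0,0,0,0,0,0],[0,0,0,0,0,0],[0,0,0,0,0,0],[0,0,0,0,0,0],[0,0,0,0,0,0]],
], grip=255, squeeze=12)

```text
time_s: 5.15
ee_pos: [0.4582, -0.0161, 0.0937]
tool_rot: [3.142, -0.0, 0.099]
contact_force: [0.0, -0.3, 0.3]
width: 0.054
finger_force: 0.0
```

Call:
step_arm([
  [[0,0,0,0,0,0],[0,0,0,0,0,0],[0,0,0,0,0,0],[0,0,0,0,0,0],[0,0,0,0,0,0]],
])

```text
time_s: 5.65
ee_pos: [0.4581, -0.0161, 0.0935]
tool_rot: [-3.142, 0.0, 0.099]
contact_force: [-0.3, 0.2, 0.6]
width: 0.0139
finger_force: 0.0
```

Call:
step_arm([
  [[0,0,0,0,0,0],[0,0,0,0,0,0],[0,0,0,0,0,0],[0,0,0.004,0,0,0],[0,0,0.004,0,0,0]],
])

```text
time_s: 6.15
ee_pos: [0.4581, -0.0161, 0.0914]
tool_rot: [3.142, -0.0, 0.099]
contact_force: [0.3, 0.3, 0.5]
width: 0.0005
finger_force: 0.0
```

Run:
```python
from h import *
im=arm.grab_frame('side'); t=arm.grab_frame('top')
cv2.imwrite('pics/s2.png',np.hstack([cv2.resize(im[190:310,280:430],(500,400),interpolation=2),cv2.resize(t[200:280,310:370],(300,400),interpolation=2)]))
s=arm.get_state();print(s['ee_pos'],s['width'],s['finger_force'],s['contact_force'])
```

```text
[ 0.45795776 -0.01609546  0.09129975] 0.0005672055819548945 0.0 [-0.63090041  0.6710211  -0.31230507]
```

View pics/s2.png

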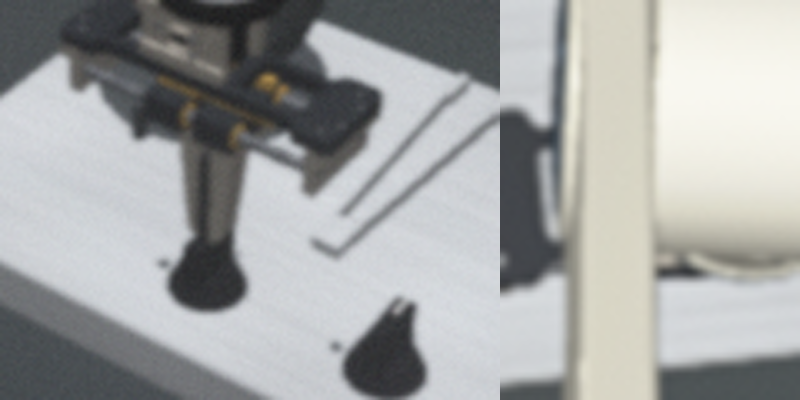

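```bash
cat >> h.py <<'E'
def proj(n,P):
    m=arm.camera_model(n); f=240/np.tan(np.radians(m['vfov']/2))
    K=np.array([[f,0,m['cx']],[0,f,m['cy']],[0,0,1]])
    return cv2.projectPoints(np.array(P,float).reshape(-1,1,3),m['rvec'],m['tvec'],K,m['dist'])[0][:,0]
E
python3 - <<'E'
from h import *
m=arm.camera_model('side');print(-cv2.Rodrigues(m['rvec'])[0].T@m['tvec'])
p=proj('side',[[.458,-.016,.0663],[.458,-.016,.064],[.458,-.016,.094],[.437,-.018,.094],[.479,-.014,.094]])
print('side full',p.round(1).tolist(),'crop',((p-[280,190])*3.333).round().tolist())
im=cv2.imread('pics/side0.png'); g=im.max(2)<75
for x0,x1,y0,y1 in((325,362,245,290),(378,415,270,315)):
    n,l,st,ce=cv2.connectedComponentsWithStats(g[y0:y1,x0:x1].astype(np.uint8));k=1+st[1:,4].argmax()
    w=[(l[r]==k).sum() for r in range(y1-y0)]
    print(st[k]+[x0,y0,0,0,0],w)
    a=np.argmax(w); xs=np.where(l[a]==k)[0]+x0; print('disc row',a+y0,xs.min(),xs.max(), ray('side',[[xs.mean(),a+y0]],.062))
h=np.array([[.3770,.2117],[.439,-.3838],[.7933,-.347],[.732,.2445]])
for z in(.05,.06,.07): print(z,proj('side',np.c_[h,[z]*4]).round().tolist())
cv2.imwrite('pics/s3.png',cv2.resize(im[200:390,230:560],(800,460),interpolation=2))
E
```

```text
[-0.23087898 -0.56878209  0.85716053]
side full [[343.2, 270.1], [343.2, 270.9], [343.6, 260.1], [337.8, 265.5], [349.4, 254.9]] crop [[211.0, 267.0], [211.0, 270.0], [212.0, 234.0], [193.0, 252.0], [231.0, 216.0]]
[332 257  21  26 354] [np.int64(0), np.int64(0), np.int64(0), np.int64(0), np.int64(0), np.int64(0), np.int64(0), np.int64(0), np.int64(0), np.int64(0), np.int64(0), np.int64(0), np.int64(1), np.int64(2), np.int64(6), np.int64(8), np.int64(9), np.int64(11), np.int64(12), np.int64(12), np.int64(13), np.int64(13), np.int64(14), np.int64(15), np.int64(16), np.int64(17), np.int64(18), np.int64(20), np.int64(20), np.int64(21), np.int64(21), np.int64(21), np.int64(20), np.int64(19), np.int64(17), np.int64(15), np.int64(11), np.int64(2), np.int64(0), np.int64(0), np.int64(0), np.int64(0), np.int64(0), np.int64(0), np.int64(0)]
disc row 274 332 352 [[ 0.45058005 -0.01906673  0.062     ]]
[384 283  23  26 387] [np.int64(0), np.int64(0), np.int64(0), np.int64(0), np.int64(0), np.int64(0), np.int64(0), np.int64(0), np.int64(0), np.int64(0), np.int64(0), np.int64(0), np.int64(0), np.int64(1), np.int64(3), np.int64(7), np.int64(8), np.int64(9), np.int64(10), np.int64(11), np.int64(12), np.int64(13), np.int64(14), np.int64(15), np.int64(17), np.int64(18), np.int64(20), np.int64(20), np.int64(21), np.int64(22), np.int64(23), np.int64(23), np.int64(23), np.int64(22), np.int64(20), np.int64(19), np.int64(16), np.int64(13), np.int64(7), np.int64(0), np.int64(0), np.int64(0), np.int64(0), np.int64(0), np.int64(0)]
disc row 300 384 406 [[ 0.46331261 -0.14726741  0.062     ]]
0.05 [[243.0, 248.0], [494.0, 375.0], [557.0, 268.0], [335.0, 179.0]]
0.06 [[243.0, 244.0], [495.0, 372.0], [559.0, 265.0], [335.0, 176.0]]
0.07 [[242.0, 241.0], [496.0, 368.0], [560.0, 261.0], [335.0, 173.0]]
```

View pics/s3.png

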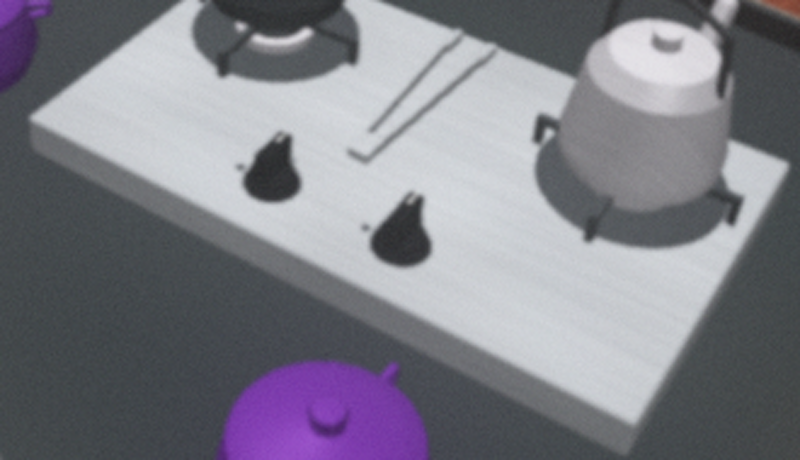

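Run:
```python
from h import *
u=np.array([.1,-.995,0])
c=np.array([.457,-.0162,0])
for z in(.09,.1005,.11,.12,.13):
  print(z,proj('side',[c+s*u*.055+[0,0,z] for s in(-1,1)]).round(1).tolist())
im=arm.grab_frame('side'); cv2.imwrite('pics/s4.png',cv2.resize(im[235:285,320:375],(660,600),interpolation=2))
```

```text
0.09 [[322.0, 251.7], [365.6, 272.5]]
0.1005 [[322.1, 247.9], [365.9, 268.6]]
0.11 [[322.1, 244.4], [366.2, 265.1]]
0.12 [[322.1, 240.7], [366.4, 261.4]]
0.13 [[322.1, 237.0], [366.7, 257.6]]
```

View pics/s4.png

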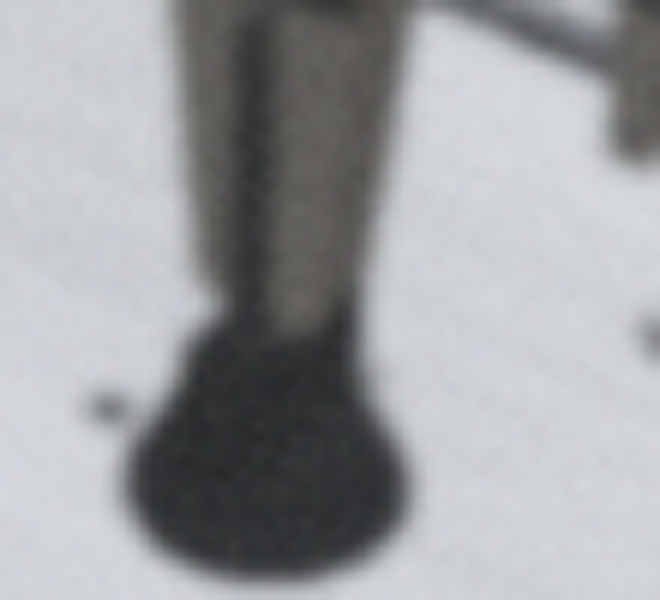

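The fingers shut just above the bar. Their tips sit at about the reported TCP height, roughly 25 mm higher than I assumed, with zero contact force. I open, go 20 mm lower and pinch again.

Call:
step_arm([
  [[0,0,-0.01,0,0,0],[0,0,0,0,0,0],[0,0,0,0,0,0],[0,0,0,0,0,0],[0,0,0,0,0,0]],
], grip=120)

```text
time_s: 6.8
ee_pos: [0.4581, -0.0161, 0.094]
tool_rot: [3.142, 0.0, 0.099]
contact_force: [0.6, 0.0, 0.2]
width: 0.0383
finger_force: 0.0
```

Call:
step_arm([
  [[0,0,0,0,0,0],[0,0,0.01,0,0,0],[0,0,0.02,0,0,0],[0,0,0.02,0,0,0],[0,0,0,0,0,0]],
])

```text
time_s: 7.3
ee_pos: [0.4574, -0.0161, 0.0806]
tool_rot: [-3.141, 0.002, 0.099]
contact_force: [-0.2, -0.5, 0.4]
width: 0.0483
finger_force: 0.0
```

Call:
step_arm([
  [[0,0,0.01,0,0,0],[0,0,0.01,0,0,0],[0,0,0.01,0,0,0],[0,0,0.01,0,0,0],[0,0,0,0,0,0]],
])

```text
time_s: 7.8
ee_pos: [0.4579, -0.0161, 0.0712]
tool_rot: [-3.142, 0.0, 0.099]
contact_force: [-0.8, -0.3, -0.3]
width: 0.0488
finger_force: 0.0
```

Call:
step_arm([
  [[0,0,0,0,0,0],[0,0,0,0,0,0],[0,0,0,0,0,0],[0,0,0,0,0,0],[0,0,0,0,0,0]],
], grip=255, squeeze=12)

```text
time_s: 8.3
ee_pos: [0.458, -0.015, 0.0716]
tool_rot: [-3.14, -0.0, 0.098]
contact_force: [0.3, 9.5, 2.6]
width: 0.0138
finger_force: 12.0
```

Call:
step_arm([
  [[0,0,0,0,0,0],[0,0,0,0,0,0],[0,0,0,0,0,0],[0,0,0,0,0,0],[0,0,0,0,0,0]],
])

```text
time_s: 8.8
ee_pos: [0.458, -0.015, 0.0716]
tool_rot: [-3.14, -0.0, 0.099]
contact_force: [-1.2, 8.5, 2.9]
width: 0.0139
finger_force: 12.0
```

Pinched, with a width of 14 mm. The side force shows that the knob is about 1.1 mm further towards +y, so I correct that, grip harder and press down.

Call:
step_arm([
  [[0,-0.0045,0,0,0,0.003],[0,0,0,0,0,0],[0,0,0.01,0,0,0],[0,0,0,0,0,0],[0,0,0,0,0,0]],
], squeeze=30)

```text
time_s: 9.3
ee_pos: [0.458, -0.0148, 0.0689]
tool_rot: [-3.141, 0.0, 0.095]
contact_force: [-0.7, 5.2, 3.2]
width: 0.0137
finger_force: 30.0
```

Call:
step_arm([
  [[0,0,0.01,0,0,0],[0,0,0.006,0,0,0],[0,0,0,0,0,0],[0,0,0,0,0,0],[0,0,0,0,0,0]],
])

```text
time_s: 9.8
ee_pos: [0.4581, -0.0149, 0.065]
tool_rot: [-3.141, -0.0, 0.095]
contact_force: [-0.1, 4.6, 5.2]
width: 0.0134
finger_force: 30.0
```

Call:
step_arm([
  [[0,-0.002,0.003,0,0,0],[0,0,0.002,0,0,0],[0,0,0,0,0,0],[0,0,0,0,0,0],[0,0,0,0,0,0]],
])

```text
time_s: 10.3
ee_pos: [0.458, -0.0148, 0.0638]
tool_rot: [3.141, -0.0, 0.095]
contact_force: [-0.2, 2.3, 5.8]
width: 0.0139
finger_force: 30.0
```

Call:
step_arm([
  [[0,0,0,0,0,-0.05],[0,0,0,0,0,-0.05],[0,0,0,0,0,-0.05],[0,0,0,0,0,-0.05],[0,0,0,0,0,0]],
])

```text
time_s: 10.8
ee_pos: [0.4582, -0.0148, 0.0638]
tool_rot: [3.141, -0.0, 0.412]
contact_force: [0.2, 2.1, 4.9]
width: 0.0136
finger_force: 30.0
```

```bash
python3 -c "
from station import arm
s=arm.get_state()
for k in('ee_pos','tool_rot','contact_force','ft_torque','width'):print(k,s[k])"
```

```text
ee_pos [ 0.45816485 -0.01484225  0.06383221]
tool_rot [ 3.14098200e+00 -1.53990162e-04  4.11557597e-01]
contact_force [0.1695372  2.05331409 4.90999014]
ft_torque [0.24300804 0.32211986 0.01635603]
width 0.013568863991397406
```

Call:
step_arm([
  [[0,0,0,0,0,-0.05],[0,0,0,0,0,-0.05],[0,0,0,0,0,-0.05],[0,0,0,0,0,-0.05],[0,0,0,0,0,-0.05]],
])

```text
time_s: 11.3
ee_pos: [0.4582, -0.0149, 0.0638]
tool_rot: [3.141, 0.0, 0.805]
contact_force: [-1.1, 1.1, 5.8]
width: 0.0136
finger_force: 30.0
```

Call:
step_arm([
  [[0,0,0,0,0,-0.05],[0,0,0,0,0,-0.05],[0,0,0,0,0,-0.05],[0,0,0,0,0,-0.05],[0,0,0,0,0,-0.05]],
])

```text
time_s: 11.8
ee_pos: [0.4584, -0.0149, 0.0639]
tool_rot: [3.141, 0.0, 1.197]
contact_force: [0.0, 1.3, 5.6]
width: 0.0139
finger_force: 30.0
```

Call:
step_arm([
  [[0,0,0,0,0,-0.05],[0,0,0,0,0,-0.05],[0,0,0,0,0,-0.05],[0,0,0,0,0,-0.05],[0,0,0,0,0,-0.05]],
])

```text
time_s: 12.3
ee_pos: [0.4585, -0.0148, 0.0639]
tool_rot: [3.141, 0.0, 1.59]
contact_force: [-0.4, 2.3, 5.6]
width: 0.0138
finger_force: 30.0
```

Call:
step_arm([
  [[0,0,0,0,0,-0.05],[0,0,0,0,0,-0.005],[0,0,0,0,0,0],[0,0,0,0,0,0],[0,0,0,0,0,0]],
])

```text
time_s: 12.8
ee_pos: [0.4585, -0.0148, 0.0639]
tool_rot: [3.141, 0.001, 1.673]
contact_force: [-0.5, 2.4, 6.1]
width: 0.0141
finger_force: 30.0
```

Call:
step_arm([
  [[0,0,-0.01,0,0,0],[0,0,-0.01,0,0,0],[0,0,-0.009,0,0,0],[0,0,0,0,0,0],[0,0,0,0,0,0]],
])

```text
time_s: 13.3
ee_pos: [0.4584, -0.0147, 0.0711]
tool_rot: [3.141, 0.0, 1.674]
contact_force: [2.3, -1.3, 2.2]
width: 0.014
finger_force: 30.0
```

Call:
step_arm([
  [[0,0,0,0,0,0],[0,0,0,0,0,0],[0,0,0,0,0,0],[0,0,0,0,0,0],[0,0,0,0,0,0]],
], grip=120)

```text
time_s: 13.8
ee_pos: [0.4577, -0.0145, 0.0708]
tool_rot: [-3.141, -0.0, 1.673]
contact_force: [-0.5, -0.2, 0.5]
width: 0.0484
finger_force: 0.0
```

Call:
step_arm([
  [[0,0,-0.04,0,0,0],[0,0,-0.08,0,0,0],[0,0,-0.12,0,0,0],[0,0,-0.12,0,0,0],[0,0,-0.1,0,0,0]],
])

```text
time_s: 14.3
ee_pos: [0.4581, -0.0145, 0.1883]
tool_rot: [3.14, 0.0, 1.673]
contact_force: [0.5, -0.3, -0.6]
width: 0.049
finger_force: 0.0
```

Call:
step_arm([
  [[-0.12,0.12,0,0,0,0],[-0.12,0.12,0,0,0,0],[-0.12,0.0,0,0,0,0],[-0.12,0.0,0,0,0,0],[0,0,0,0,0,0]],
])

```text
time_s: 14.8
ee_pos: [0.5304, -0.1305, 0.1866]
tool_rot: [3.141, 0.001, 1.671]
contact_force: [-0.9, -0.0, -1.2]
width: 0.0486
finger_force: 0.0
```

Call:
step_arm([
  [[0,-0.12,0,0,0,0],[0,-0.12,0,0,0,0],[0,-0.12,-0.1,0,0,0],[-0.15,-0.12,-0.1,0,0,0],[-0.15,0,0,0,0,0]],
])

```text
time_s: 15.3
ee_pos: [0.4188, -0.2114, 0.2376]
tool_rot: [3.139, 0.002, 1.675]
contact_force: [1.6, 0.1, 0.0]
width: 0.0487
finger_force: 0.0
```

Run:
```python
from h import *
t=arm.grab_frame('top'); s=arm.grab_frame('side')
cv2.imwrite('pics/f.png',np.hstack([cv2.resize(t[70:310,200:540],(400,300)),cv2.resize(s[140:380,230:570],(400,300))]))
```

```text
(no output)
```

View pics/f.png

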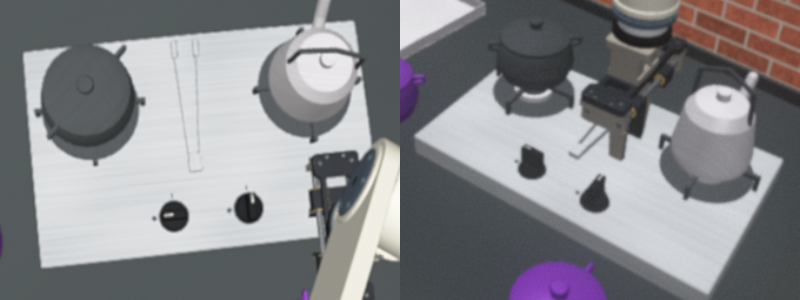

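The left knob, at about (173,215) in the left half, now points at its full-flame dot. The right knob at (248,207) is still off, the potjie and kettle are unmoved, and the gripper is clear.

```bash
python3 -c "
from station import arm
print(arm.finish_job())"
```

```text
the job is handed in; nothing more can be done
None
```

The potjie's ring is lit: I pushed the left knob in, turned it a quarter turn anticlockwise to full flame and let it spring back up. The right knob is still off, the potjie looks unmoved in the final picture, and the job was handed in at about 15 s (the hand-in gave no verdict).

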